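# Unhook the slide rack and set it in the trough

## Robot

A 6-joint arm with a two-finger parallel gripper is mounted at the origin on a cart in front of the work surface, level with it; the furniture and walls round the work are solid. World frame = base frame: x ahead of the robot, y to its left, z up, the work surface at z = 0. Lengths are in mm, angles in degrees, forces in N, time in s.
With the tool pointing down it reaches from about 350 to 850 mm from the base axis. Payload 8.1 kg.
Tool frame: the origin (TCP) lies midway between the tips of the shut fingers; the grasp point (between the pads) lies 19 mm behind it; z points along the fingers, y is the line along which they close (so a half turn about z gives the same grasp; the last joint's range is limited). The gripper opens to 85 mm and grips with 20 to 120 N. Pads are 22 mm wide; open, the fingers measure 114 mm over their backs; the gripper's body (76 mm by 85 mm) begins 54 mm behind the grasp point. The pads swing forward as they close: fully open they stand 13 mm farther back than shut.
Start: joints at [65.065, 7.471, 85.268, -0, 87.261, -4.893], TCP at [205.605, 563.677, 207.192] pointing down, gripper open.
Joint ranges: [-169.43, 169.43], [-51.17, 129.36], [1.28, 143.12], [-76.62, 256.62], [0, 156.53], [-152.29, 152.29]. Speed limits (degrees/s): [136.94, 136.94, 159.86, 180, 180, 180].

## Interface

Orientations are given as [roll, pitch, yaw] about the fixed x, y, z axes, in that order (R = Rz(yaw) Ry(pitch) Rx(roll)).
In Python, from bench import sense, snapshot, camera_params, hand_in, masks_of, pinpoint gives the robot as it stands.
- The arm moves only by the tool step_arm, never from a script. Its argument "targets" is a list of rows, each an object with "angular": the turn, a rotation vector about the tool's x, y, z scaled (see below), a list of three; "dp": the shift along the tool's x, y, z scaled (see below), a list of three; "fingers": the closure, from 0 (fully open) to 1 (shut). A call has exactly 8 rows; each row is the pose to reach, as a shift and turn from the pose commanded when the call began, along the tool's axes at that moment, turning the shorter way round; what a row does not reach only later rows make up. The controller multiplies each number of a shift by 0.2 m and each number of a turn by 180 degrees. A row lasts 1/8 s, in which the tool goes at most 62.5 mm and 10.7 degrees, less where a joint would pass 70% of its speed; a pose out of reach is approached as far as the arm can. A call with a number of a shift or a turn outside -1 to 1 is refused whole. A call with a gripper value outside its range is refused whole. The fingers move at their own pace and stop on an object; "newtons" is the grip in N (left out, the last holds). Time passes only in rows, so rows that repeat a pose let the fingers close, or fill a call up. It gives the time, the measured TCP pose, the force, the opening and the grip force at its end, in the units of the state.
- sense(): the state, without advancing time (a new reading comes with each control period).
- snapshot(name): name is "scene" or "top" or "wrist"; returns the picture (480x640x3 uint8, blue, green, red); there is no depth.
- camera_params(name): a dict with "vfov" (degrees; the focal length in pixels is half the picture's height over the tangent of half this angle, whatever the lens; pixels are square), "cx", "cy" (the principal point, pixels), "D" ([k1, k2, p1, p2, k3] as OpenCV has them; the pictures are not rectified), "R" (3x3) and "t" (3): a world point X has camera coordinates R X + t. Camera axes: x right, y down, z forward; pixel columns grow to the right and rows downward; lengths in mm; the calibration is good to about 2 mm. A picture is of the moment at which its call begins: read the wrist's pose just before it. camera_params takes no time and is no camera call; for the wrist camera it gives the pose at the moment of the call.
- hand_in(): hands the job in; it is judged then, once.
Trained networks look in the newest picture that a camera, given by its name, has taken for a name from the list of things; names that differ only in an ending like _2 or _b are one class to them, and where a whole thing is asked for, a point or a joint stands for the part that bears it (a point fixed in the world has none). Each returns a list of dicts, best first, with "conf" (0 to 1); they miss things now and then, are a little off and sometimes report something else, mostly with a low value. They report only what shows in the picture. A call takes as long as a camera call. They do not tell look-alikes from the thing itself.
- masks_of(camera, label): "pixels" (480x640 bool, what is visible of it) and "at" ([column, row] in pixels, amid what is visible of it).
- pinpoint(camera, label): "at" ([column, row] in pixels: a listed point, or the origin of a listed thing).
The state is a dict: "time": time; "joint_pos": joint angles; "qd": joint speeds; "joint_efforts": joint torques, N m; "tool_pos": TCP position; "tcp_rot": TCP orientation; "ft_force": force on the tool from outside, world axes, zero at the start; "wrist_torque": the same for the moment, N m; "finger_gap": finger opening in mm; "grip_force": force on a finger pad.
Only numpy, scipy, OpenCV 4.12 (cv2) and the standard library are available. Lean on these libraries where they do the work, as an engineer would, in place of code of your own. Each camera call takes 0.05 s, during which the arm holds its last target. There are 200 camera calls.

## Task

The slide rack has dripped dry: take it by its black grip, unhook it from the drip stand by lifting its bar over the hook's upturned tip and drawing it out under the sprung retaining finger, then set it down in the white staining trough, standing fully on the trough's sprung floor grid, and let go. It holds glass, so keep it upright within about 10 degrees and feel your way: never force it against the hook, the finger or the trough (10 N is too much at the hook, 15 N in the trough), and leave the other things on the worktop alone.

Things in the scene. Friction and masses are not known exactly. Their poses are not given: they have to be found in the camera images.
- stand: Drip stand fixed on the worktop: white base plate 155 x 100 x 10 mm, aluminium post at its back (26 wide, 232 mm high, the highest part; front face 60 mm behind the origin), hook arm 14 mm wide coming forward from it. Origin on the worktop under the hook's seat; +x from seat to post, so the hook opens towards -x; z up. A sliding guard on the post carries the hook's tip and a finger.
- hook_seat (a point): Top of the hook arm (8 mm thick) where the rack's bar rests, 144 mm above the worktop; a 6.5 mm high rear stop begins 8 mm behind it. Axes as the stand's.
- hook_nose (a point): Where the hook's upturned tip, a steel pin 8 mm thick, comes up through the arm: 11 mm in front (-x) of the seat, at seat height. The pin belongs to the guard: its top is 18 to 50 mm above the seat, clamped at another height each time and NOT reported: see it or feel it. The guard does not slip.
- post_front (a point): Front face of the post at seat height, where the guard is clamped. From the guard a flat level retaining finger, 14 mm wide, reaches forward over seat and pin to 20 mm in front of the seat. Underside 12 mm above the pin's top, whatever the setting: the 8 mm bar passes between with 4 mm play. The finger is sprung: yields upwards from 2 N, 4 N per mm, hard stop after 6 mm.
- rack: Steel slide rack, 0.18 to 0.29 kg: open tray 90 (x) x 64 (y) x 34 mm high with six glass slides fixed in it, a wire loop above, a black grip plate on a stem at its front (-x). Origin under the tray's middle, z up. It hangs on the hook by the loop's top bar, underside 30 mm above the worktop, axes nearly along the stand's.
- rack_bar (a point): Middle of the loop's top bar, on its axis (0, 0, 118 mm in the rack's frame). Loop of 8 mm round wire: straight bar along y, uprights at y = +-29 mm; 80 mm free between bar and tray rim, enough to lift it through at any guard setting, with 8 mm to spare.
- rack_grip (a point): Centre of the black grip plate (-42, 0, 132 mm in the rack's frame): 26 along x, 10 thick along y, 36 high, on an 8 x 8 mm stem. Take it from above with the fingers on its two y faces.
- trough: White open staining trough (fixed): outside 106 (x) x 80 (y) x 46 mm high with a small rim, walls 4 mm, so inside 98 x 72 mm. Origin on the worktop under its middle; x along its long side. The rack may stand in it either way round. A bench reader up to 120 mm high stands between stand and trough.
- trough_floor (a point): Middle of the top of the trough's floor grid, 11 mm above the worktop when empty. The grid is sprung: it sinks 1 mm per 2.5 N (about 1 mm under the rack's weight) to a hard stop after 6 mm.
- petri_a: Bystander, loose: clear round petri dish, 92 mm across, 15 high (mm). Leave it where it is.
- vial_a: Bystander, loose: small vial with a dark cap, 25 across, 50 high (mm). Leave it where it is.
- bottle_50: Bystander, loose: small screw-cap bottle, 45 across, 93 high (mm). Leave it where it is.
- marker_red: Bystander, loose: felt marker lying, 135 long (mm). Leave it where it is.
- timer: Bystander, loose: bench timer, 58x62x21 (mm). Leave it where it is.
- tape_roll: Bystander, loose: roll of masking tape, 96 across, 25 high (mm). Leave it where it is.
Not all that is in view belongs to the job. What is shaped like the rack but blue or red is not meant.

How it is judged (in metres and radians):
On the way:
1. the rack's bar is off the hook: drawn out at least 40 mm in front of the seat and not touching the stand (x of rack_bar in the frame of stand below -0.04 m and contact force between rack and stand below 0.2 N), for 0.1 s.
At the end, for the whole second after the job is handed in: The rack stands in the trough, its underside less than 3 mm above the level of the empty trough's floor grid and within 10 mm of its middle, upright within 0.06 rad, at rest and released (horizontal distance between rack and trough_floor below 0.01 m and z of rack in the frame of trough_floor below 0.003 m and angle between rack's own z axis and vertical below 0.06 rad and linear speed of rack below 0.02 m/s); the robot touches nothing.
It fails at once if the rack is forced against the hook stand (over 10 N) (contact force between rack and stand above 10 N).
It fails at once if the rack is forced against the trough (over 15 N) (contact force between rack and trough above 15 N).
It fails at once if the rack is tipped by more than 0.2 rad (about 11 degrees) (angle between rack's own z axis and vertical above 0.2 rad).
It fails at once if a bystander is moved by more than 30 mm (distance of any of petri_a, vial_a, bottle_50, marker_red, timer, tape_roll from where it was at the start of the episode above 0.03 m).
It also fails if it takes over 64 s, if anything falls off the work surface, if the arm or the gripper's body presses on something with over 40 N, if the wrist force passes 120 N, or if a joint passes its speed limit or range.

## Working session

There is one attempt and no reset: what is moved stays moved. The work goes in short steps, Python scripts to look and compute and a tool call to move; the robot and the scene stay as the last step left them, time stands still between calls to the robot, and variables do not carry over. Pictures are saved under pics/ and viewed, at most 11 in all, crops included, and the job is handed in when it is done.

Besides the shell and the picture viewer there is one more tool, called after "Call:" as name([rows], argument=value, ...), one row to a line, values as JSON. step_arm: Moves the arm, as the interface text tells. Its arguments: {"type":"object","properties":{"targets":{"type":"array","items":{"type":"object","properties":{"angular":{"type":"array","items":{"type":"number","minimum":-1,"maximum":1}},"dp":{"type":"array","items":{"type":"number","minimum":-1,"maximum":1}},"fingers":{"type":"number"}}}},"newtons":{"type":"number"}},"required":["targets"]}

```bash
mkdir -p pics; cat > h.py <<'E'
import numpy as np,cv2
from bench import *
def cam(n):
    p=camera_params(n);f=240/np.tan(np.radians(p['vfov']/2))
    K=np.array([[f,0,p['cx']],[0,f,p['cy']],[0,0,1.]]);return K,np.array(p['D'],float),np.array(p['R']),np.array(p['t'],float)
def ray(n,px,c=None):
    K,D,R,t=c or cam(n);u=cv2.undistortPoints(np.array([[px]],float),K,D)[0,0]
    d=R.T@np.array([u[0],u[1],1]);return -R.T@t,d/np.linalg.norm(d)
def atz(n,px,z,c=None):
    o,d=ray(n,px,c);return o+d*(z-o[2])/d[2]
def tri(rs):
    A=np.zeros((3,3));b=np.zeros(3)
    for o,d in rs:
        P=np.eye(3)-np.outer(d,d);A+=P;b+=P@o
    x=np.linalg.solve(A,b);return x,[round(float(np.linalg.norm((np.eye(3)-np.outer(d,d))@(x-o))),1) for o,d in rs]
def proj(n,X,c=None):
    K,D,R,t=c or cam(n);return cv2.projectPoints(np.array(X,float).reshape(-1,3),cv2.Rodrigues(R)[0],t,K,D)[0][:,0]
E
python3 - <<'E'
from h import *
np.set_printoptions(precision=1,suppress=True)
Z={'hook_seat':144,'hook_nose':144,'post_front':144,'rack_bar':148,'rack_grip':162,'rack':30,'stand':0,'trough':0,'trough_floor':11}
for n in('scene','top'):
    cv2.imwrite(f'pics/{n}.png',snapshot(n));c=cam(n);print(n,'cam',-c[2].T@c[3])
    for l in Z:
        for r in pinpoint(n,l)[:3]:print(n,l,round(r['conf'],2),np.array(r['at']),atz(n,r['at'],Z[l],c))
s=sense();print(s['tool_pos'],s['tcp_rot'],s['time'])
E
```

```text
scene cam [ -391.1 -1047.    996.3]
scene hook_seat 0.58 [354.  251.4] [ 464.  -281.2  144. ]
scene hook_nose 0.69 [346.5 255.4] [ 433.9 -279.5  144. ]
scene post_front 0.87 [369.4 249. ] [ 505.7 -304.7  144. ]
scene rack_bar 0.78 [477.5 357.9] [ 368.8 -752.3  148. ]
scene rack_bar 0.75 [349.8 250.8] [ 453.2 -274.3  148. ]
scene rack_bar 0.67 [222.8 219.7] [278.9 125.1 148. ]
scene rack_grip 0.85 [493.3 348.3] [ 406.5 -766.6  162. ]
scene rack_grip 0.81 [343. 252.] [ 420.9 -277.5  162. ]
scene rack_grip 0.59 [216.2 209.8] [286.1 170.7 162. ]
scene rack 0.9 [350.1 283.8] [ 448.8 -284.7   30. ]
scene rack 0.75 [474.  389.4] [ 383.1 -757.9   30. ]
scene rack 0.74 [223.6 246. ] [281.  148.3  30. ]
scene stand 0.95 [353.7 289.3] [ 464.  -286.9    0. ]
scene trough 0.95 [250.6 220.8] [467.2 250.9   0. ]
scene trough_floor 0.75 [256.1 216.1] [492.4 248.5  11. ]
top cam [  67.1 -176.6 1892.5]
top hook_seat 0.86 [338.5 241.5] [ 467.  -289.9  144. ]
top hook_nose 0.73 [333.4 246.1] [ 449.5 -270.5  144. ]
top post_front 0.78 [340.3 226. ] [ 527.  -297.8  144. ]
top rack_bar 0.91 [337.  243.1] [ 460.  -283.9  148. ]
top rack_bar 0.63 [463.1 258.8] [ 397.4 -754.3  148. ]
top rack_bar 0.55 [217.9 287.8] [294.1 156.4 148. ]
top rack_grip 0.97 [461.5 247.8] [ 436.4 -746.7  162. ]
top rack_grip 0.85 [333.1 253. ] [ 419.5 -268.   162. ]
top rack_grip 0.72 [206.5 281.7] [314.8 196.5 162. ]
top rack 0.62 [330.6 250.1] [ 458.2 -265.2   30. ]
top rack 0.62 [220.7 288.6] [306.3 167.8  30. ]
top rack 0.58 [448.  265.1] [ 394.7 -730.8   30. ]
top stand 0.92 [335.5 251.6] [ 458.2 -286.4    0. ]
top stand 0.64 [340.7 242.6] [ 495.3 -308.1    0. ]
top trough 0.67 [207.7 247.3] [478.9 231.9   0. ]
top trough_floor 0.25 [172.2 214.8] [614.1 382.4  11. ]
[205.6 563.7 207.2] [180.   0. 160.] 1.0
```

View pics/scene.png

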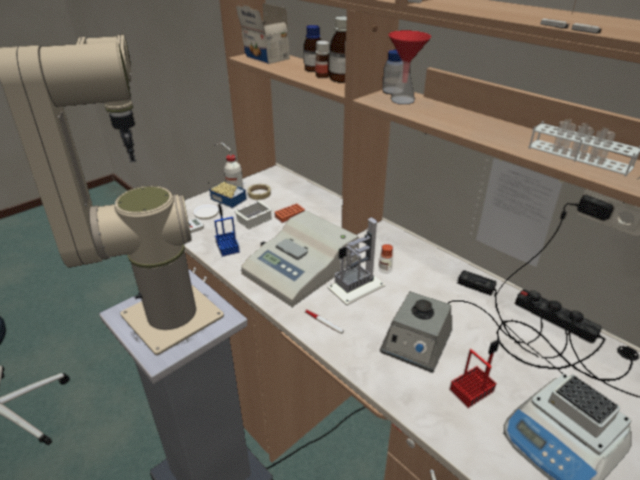

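View pics/top.png

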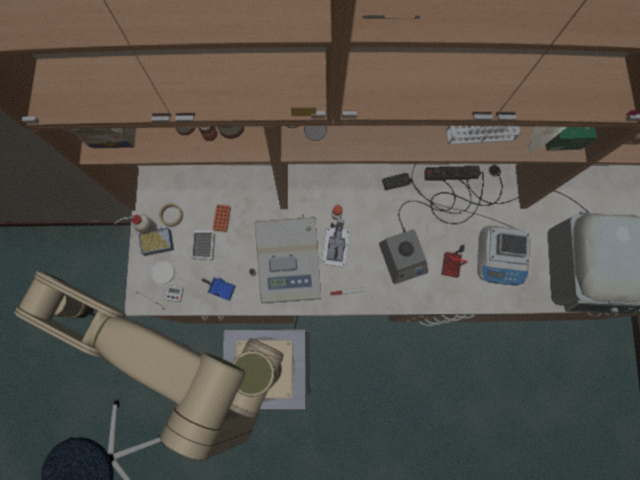

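Candidates for the rack are the steel one on the stand at scene (350,265), the blue one at (226,238) and the red one at (473,382). I choose the steel one, because it hangs on the drip stand. The trough is at scene (254,213) and top (203,245). I'll check both close up with the wrist camera on the way.

```bash
cat >> h.py <<'E'
from scipy.spatial.transform import Rotation as Ro
def plan(xyz,rpy=None):
    s=sense();R=Ro.from_euler('xyz',s['tcp_rot'],degrees=True)
    d=R.inv().apply(np.array(xyz)-s['tool_pos'])/200
    a=(R.inv()*Ro.from_euler('xyz',rpy,degrees=True)).as_rotvec()/np.pi if rpy is not None else np.zeros(3)
    print('dp',np.round(d,4),'ang',np.round(a,4));return d
E
python3 - <<'E'
from h import *
np.set_printoptions(precision=2,suppress=True)
s=sense();R=Ro.from_euler('xyz',s['tcp_rot'],degrees=True).as_matrix()
K,D,Rc,t=cam('wrist');print(K[0,0],R.T@(-Rc.T@t-s['tool_pos']),Rc@R)
for l in('trough','trough_floor'):
  o=[]
  for n in('scene','top'):
    c=cam(n);o.append(ray(n,{'scene':{'trough':(250.6,220.8),'trough_floor':(256.1,216.1)},'top':{'trough':(207.7,247.3),'trough_floor':(203,245)}}[n][l],c))
  print(l,tri(o))
print(s['ft_force'],s['finger_gap'])
plan((400,330,330),(180,0,100))
E
```

```text
428.4341991132652 [  66.87    0.33 -165.29] [[-0.    1.   -0.  ]
 [-0.96 -0.   -0.26]
 [-0.26  0.    0.96]]
trough (array([468.25, 234.76,   9.29]), [9.8, 9.8])
trough_floor (array([488.08, 247.22,  12.92]), [2.8, 2.8])
[ 0.13  0.45 -0.17] 84.88221987593514
dp [-1.31 -0.76 -0.61] ang [0.   0.   0.33]
```

Call:
step_arm([
  {"dp": [-0.12,-0.08,-0.2],"angular": [0,0,0.05]},
  {"dp": [-0.3,-0.2,-0.4],"angular": [0,0,0.1]},
  {"dp": [-0.5,-0.35,-0.6],"angular": [0,0,0.15]},
  {"dp": [-0.7,-0.5,-0.6],"angular": [0,0,0.2]},
  {"dp": [-0.85,-0.6,-0.6],"angular": [0,0,0.25]},
  {"dp": [-1,-0.7,-0.6],"angular": [0,0,0.3]},
  {"dp": [-1,-0.76,-0.6],"angular": [0,0,0.33]},
  {"dp": [-1,-0.76,-0.6],"angular": [0,0,0.33]},
])

```text
validation failed for argument at $.ta...
```

```bash
python3 - <<'E'
from h import *
np.set_printoptions(precision=2,suppress=True)
s=sense();print(s['tool_pos'],s['tcp_rot'],s['time'])
print(proj('wrist',[(488,247,11)]))
plan((400,200,330),(180,0,40))
E
```

```text
[205.63 563.69 207.21] [180.     0.   159.96] 1.0
[[137.48 540.44]]
dp [-1.54 -1.38 -0.61] ang [ 0.   -0.    0.67]
```

Call:
step_arm([
  {"dp": [-0.12,-0.08,-0.2],"angular": [0,0,0.05],"fingers": 0},
  {"dp": [-0.3,-0.2,-0.4],"angular": [0,0,0.1],"fingers": 0},
  {"dp": [-0.5,-0.35,-0.6],"angular": [0,0,0.15],"fingers": 0},
  {"dp": [-0.7,-0.5,-0.6],"angular": [0,0,0.2],"fingers": 0},
  {"dp": [-0.85,-0.6,-0.6],"angular": [0,0,0.25],"fingers": 0},
  {"dp": [-1,-0.7,-0.6],"angular": [0,0,0.3],"fingers": 0},
  {"dp": [-1,-0.76,-0.6],"angular": [0,0,0.33],"fingers": 0},
  {"dp": [-1,-0.76,-0.6],"angular": [0,0,0.33],"fingers": 0},
])

```text
time: 2.0
tool_pos: [341.7, 351.8, 327.5]
tcp_rot: [180.0, -0.0, 100.5]
ft_force: [-0.1, 0.9, 0.0]
finger_gap: 85.7
grip_force: 0.0
```

```bash
python3 - <<'E'
from h import *
np.set_printoptions(precision=2,suppress=True)
s=sense();print(s['tool_pos'],s['tcp_rot'],s['time'])
print(proj('wrist',[(488,247,11)]))
plan((430,200,330),(180,0,40))
E
```

```text
[341.65 351.81 327.54] [179.97  -0.02 100.52] 2.0
[[418.15 300.84]]
dp [-0.83  0.3  -0.01] ang [ 0.   -0.    0.34]
```

```bash
python3 - <<'E'
from h import *
np.set_printoptions(precision=2,suppress=True)
c=cam('wrist');cv2.imwrite('pics/w1.png',snapshot('wrist'))
for r in pinpoint('wrist','trough_floor')[:2]:print(r['conf'],r['at'],atz('wrist',r['at'],11,c))
m=masks_of('wrist','trough')
for r in m[:2]:
  k=r['pixels'].astype(np.uint8);q=cv2.findContours(k,0,2)[0];q=max(q,key=cv2.contourArea)
  p=np.array([atz('wrist',x,46,c)[:2] for x in q[:,0].astype(float)],np.float32)
  print(r['conf'],k.sum(),cv2.minAreaRect(p),q[:,0].min(0),q[:,0].max(0))
E
```

```text
0.92 [413.6, 298.9] [481.93 248.45  11.  ]
0.86 7094 ((478.29156494140625, 254.16476440429688), (93.88504028320312, 118.5975570678711), 88.4730224609375) [363 258] [476 348]
```

View pics/w1.png

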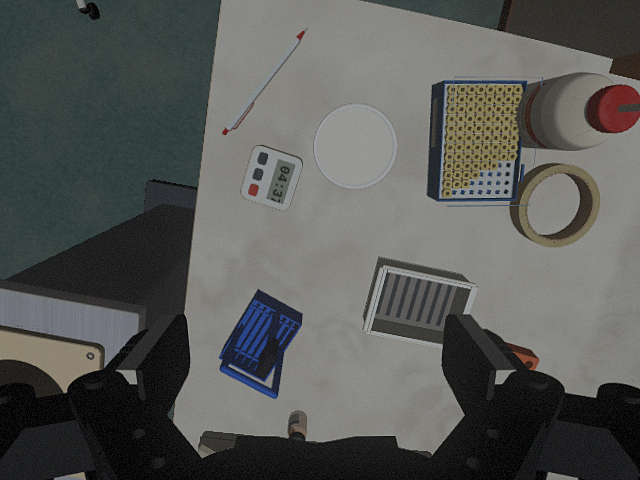

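The wrist view shows the white trough with its ribbed floor grid at about (418,303). The blue rack look-alike is at (262,345), the petri dish at (355,145), the timer at (272,177) and the tape at (556,205). Now to the stand for an oblique side view.

Call:
step_arm([
  {"dp": [-0.15,0.03,0],"angular": [0,0,0.02],"fingers": 0},
  {"dp": [-0.4,0.1,0],"angular": [0,0,0.04],"fingers": 0},
  {"dp": [-0.65,0.17,0],"angular": [0,0,0.08],"fingers": 0},
  {"dp": [-0.85,0.22,0],"angular": [0,0,0.1],"fingers": 0},
  {"dp": [-1,0.27,0],"angular": [0,0,0.12],"fingers": 0},
  {"dp": [-1,0.4,0],"angular": [0,0,0.125],"fingers": 0},
  {"dp": [-1,0.5,0],"angular": [0,0,0.125],"fingers": 0},
  {"dp": [-1,0.5,0],"angular": [0,0,0.125],"fingers": 0},
])

```text
time: 3.15
tool_pos: [476.8, 174.6, 326.4]
tcp_rot: [-179.9, 0.0, 78.2]
ft_force: [-0.7, -0.0, -0.3]
finger_gap: 85.2
grip_force: 0.0
```

```bash
python3 - <<'E'
from h import *
np.set_printoptions(precision=3,suppress=True)
s=sense();print(s['tool_pos'],s['tcp_rot'],s['time'])
R=Ro.from_euler('z',78,degrees=True)*Ro.from_euler('x',180,degrees=True)*Ro.from_rotvec([0,-np.pi/6,0])
print(R.as_euler('xyz',True));plan((382,-208,272),R.as_euler('xyz',True))
E
```

```text
[476.844 174.583 326.416] [-179.924    0.033   78.159] 3.15
[180.  30.  78.]
dp [-1.969 -0.071  0.273] ang [-0.    -0.167  0.001]
```

Call:
step_arm([
  {"dp": [-0.2,-0.01,0],"angular": [0,0,0],"fingers": 0},
  {"dp": [-0.45,-0.02,0],"angular": [0,0,0],"fingers": 0},
  {"dp": [-0.7,-0.04,0],"angular": [0,0,0],"fingers": 0},
  {"dp": [-0.95,-0.06,0],"angular": [0,0,0],"fingers": 0},
  {"dp": [-1,-0.07,0],"angular": [0,-0.04,0],"fingers": 0},
  {"dp": [-1,-0.07,0],"angular": [0,-0.09,0],"fingers": 0},
  {"dp": [-1,-0.07,0],"angular": [0,-0.13,0],"fingers": 0},
  {"dp": [-1,-0.07,0],"angular": [0,-0.167,0],"fingers": 0},
])

```text
time: 4.15
tool_pos: [421.1, -18.0, 327.8]
tcp_rot: [179.9, 30.3, 78.1]
ft_force: [0.2, -1.0, -0.4]
finger_gap: 85.4
grip_force: 0.0
```

```bash
python3 - <<'E'
from h import *
np.set_printoptions(precision=3,suppress=True)
s=sense();print(s['tool_pos'],s['tcp_rot'],s['time'])
plan((382,-208,272),(180,30,78))
E
```

```text
[421.069 -17.992 327.837] [179.928  30.257  78.148] 4.15
dp [-0.697  0.003  0.73 ] ang [0.001 0.001 0.001]
```

Call:
step_arm([
  {"dp": [-0.15,0,0.15],"angular": [0,0,0],"fingers": 0},
  {"dp": [-0.35,0,0.35],"angular": [0,0,0],"fingers": 0},
  {"dp": [-0.55,0,0.55],"angular": [0,0,0],"fingers": 0},
  {"dp": [-0.7,0,0.73],"angular": [0,0,0],"fingers": 0},
  {"dp": [-0.7,0,0.73],"angular": [0,0,0],"fingers": 0},
  {"dp": [-0.7,0,0.73],"angular": [0,0,0],"fingers": 0},
  {"dp": [-0.7,0,0.73],"angular": [0,0,0],"fingers": 0},
  {"dp": [-0.7,0,0.73],"angular": [0,0,0],"fingers": 0},
])

```text
time: 5.15
tool_pos: [381.7, -208.0, 271.3]
tcp_rot: [180.0, 30.1, 78.2]
ft_force: [-0.1, 0.7, 0.0]
finger_gap: 85.5
grip_force: 0.0
```

```bash
python3 - <<'E'
from h import *
np.set_printoptions(precision=2,suppress=True)
s=sense();print(s['tool_pos'],s['tcp_rot'],s['time'],s['joint_pos'])
c=cam('wrist');im=snapshot('wrist')
Z={'hook_seat':144,'hook_nose':144,'post_front':144,'rack_bar':148,'rack_grip':162,'rack':30,'stand':0}
for l in Z:
  for r in pinpoint('wrist',l)[:2]:print(l,round(r['conf'],2),np.array(r['at']),atz('wrist',r['at'],Z[l],c))
cv2.imwrite('pics/w2.png',cv2.resize(im[0:380],(800,475),interpolation=cv2.INTER_CUBIC));cv2.imwrite('pics/w2f.png',im)
E
```

```text
[ 381.73 -207.98  271.34] [179.97  30.05  78.15] 5.15 [ -9.32 -21.54 110.7  -30.04  91.96   1.76]
hook_seat 0.56 [443.8 207.3] [ 460.86 -281.09  144.  ]
hook_nose 0.77 [427.4 210.1] [ 449.14 -281.36  144.  ]
hook_nose 0.29 [526.8 206.5] [ 520.56 -292.49  144.  ]
post_front 0.88 [527.2 205.2] [ 520.68 -291.27  144.  ]
rack_bar 0.87 [399.  427.9] [ 402.84 -664.79  148.  ]
rack_bar 0.72 [444.1 208.4] [ 460.23 -278.59  148.  ]
rack_grip 0.8 [386.7 227.1] [ 418.11 -275.08  162.  ]
rack_grip 0.73 [429.2 436.3] [ 441.28 -667.47  162.  ]
rack 0.63 [417.4 126.3] [ 461.27 -280.61   30.  ]
rack 0.63 [388.3 363.6] [ 398.84 -698.27   30.  ]
stand 0.48 [415.1 124.8] [ 463.43 -296.59    0.  ]
```

View pics/w2.png

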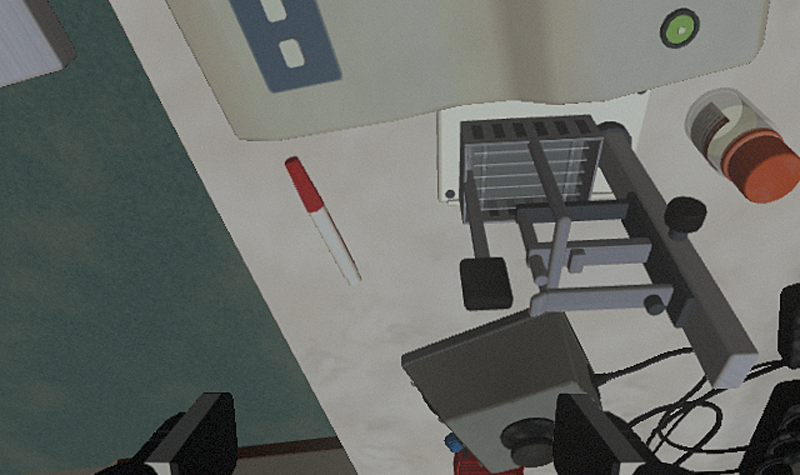

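The steel rack hangs on the hook, with the grip at about (486,283) in the 1.25x picture. The retaining finger runs from (535,303) to (672,295), the hook arm is above it near (580,207), and the post goes to (735,370). Next, overlay predicted finger edges for several guard heights.

```bash
cat > ov.py <<'E'
from h import *
E
python3 - <<'E'
from h import *
im=cv2.imread('pics/w2f.png');c=cam('wrist')
R=Ro.from_euler('z',-10.5,degrees=True);O=np.array([461.5,-281,0])
S=5;x0,y0=350,140
big=cv2.resize(im[y0:y0+120,x0:x0+160],None,fx=S,fy=S,interpolation=cv2.INTER_CUBIC)
def P(L):return ((proj('wrist',[R.apply(p)+O for p in L],c)-[x0,y0]+.5)*S).astype(int)
def line(L,col):cv2.polylines(big,[P(L).reshape(-1,1,2)],False,col,1,cv2.LINE_AA)
for h,col in((30,(0,0,255)),(40,(0,255,0)),(50,(255,0,0)),(60,(0,255,255))):
    z=144+h;line([(40,7,z),(-20,7,z),(-20,-7,z)],col)
line([(60,-13,140),(60,-13,232),(60,13,232),(60,13,140)],(255,0,255))
line([(0,-29,148),(0,29,148)],(255,255,0))
line([(-42-13,-5,180),(-42-13,5,180),(-29,5,180),(-29,-5,180),(-55,-5,180)],(255,255,0))
line([(50,7,144),(-15,7,144),(-15,-7,144)],(255,0,255))
cv2.imwrite('pics/ov.png',big)
E
```

```text
(no output)
```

View pics/ov.png

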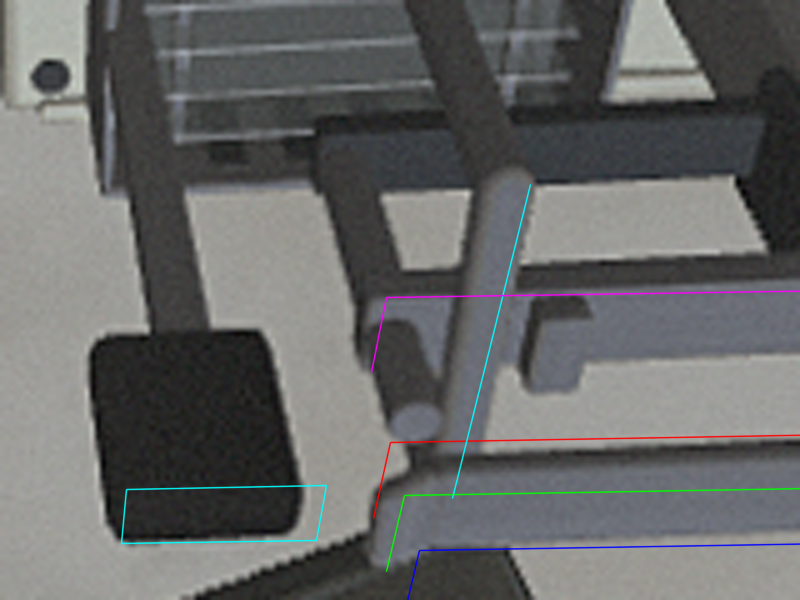

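```bash
python3 - <<'E'
from h import *
np.set_printoptions(precision=3,suppress=True)
c=cam('wrist')
R=Ro.from_euler('z',-10.5,degrees=True);O=np.array([461.5,-281,0])
for H in(16,18,20,22,24,26,30):print(H,proj('wrist',[R.apply((-11,0,144+H))+O],c)[0],'obs 431.9 223.5')
print(proj('wrist',[R.apply((-20,7,144+h))+O for h in (30,34,38,42)],c)[:,1])
plan((410,-272,270),(180,0,-7.5))
cw=[(383,267),(475,288),(461,346),(364,332)]
E
```

```text
16 [435.165 221.433] obs 431.9 223.5
18 [435.737 223.374] obs 431.9 223.5
20 [436.314 225.333] obs 431.9 223.5
22 [436.896 227.312] obs 431.9 223.5
24 [437.483 229.309] obs 431.9 223.5
26 [438.076 231.327] obs 431.9 223.5
30 [439.278 235.42 ] obs 431.9 223.5
[227.916 232.091 236.351 240.7  ]
dp [-0.239  0.207  0.144] ang [0.124 0.135 0.464]
```

Call:
step_arm([
  {"dp": [-0.03,0.03,0.02],"angular": [0.015,0.017,0.058],"fingers": 0},
  {"dp": [-0.06,0.06,0.04],"angular": [0.031,0.034,0.116],"fingers": 0},
  {"dp": [-0.1,0.09,0.06],"angular": [0.046,0.05,0.174],"fingers": 0},
  {"dp": [-0.13,0.12,0.08],"angular": [0.062,0.067,0.232],"fingers": 0},
  {"dp": [-0.17,0.15,0.1],"angular": [0.078,0.084,0.29],"fingers": 0},
  {"dp": [-0.2,0.18,0.12],"angular": [0.093,0.1,0.348],"fingers": 0},
  {"dp": [-0.24,0.207,0.144],"angular": [0.108,0.118,0.406],"fingers": 0},
  {"dp": [-0.24,0.207,0.144],"angular": [0.124,0.135,0.464],"fingers": 0},
])

```text
time: 6.55
tool_pos: [410.0, -273.0, 269.9]
tcp_rot: [179.1, 0.9, -4.4]
ft_force: [0.1, -0.0, -0.4]
finger_gap: 85.4
grip_force: 0.0
```

```bash
python3 - <<'E'
from h import *
np.set_printoptions(precision=3,suppress=True)
s=sense();print(s['tool_pos'],s['tcp_rot'],s['time'],s['ft_force'])
plan((419,-275,200),(180,0,-7.5));plan((419,-275,145),(180,0,-7.5))
E
```

```text
[ 410.019 -272.964  269.916] [179.124   0.88   -4.356] 6.55 [ 0.132 -0.027 -0.416]
dp [0.051 0.001 0.349] ang [0.005 0.005 0.018]
dp [ 0.055 -0.003  0.624] ang [0.005 0.005 0.018]
```

Call:
step_arm([
  {"dp": [0,0,0],"angular": [0,0,0],"fingers": 0},
  {"dp": [0.02,0,0.05],"angular": [0,0,0],"fingers": 0},
  {"dp": [0.04,0,0.12],"angular": [0,0,0],"fingers": 0},
  {"dp": [0.045,0,0.2],"angular": [0,0,0],"fingers": 0},
  {"dp": [0.045,0,0.28],"angular": [0,0,0],"fingers": 0},
  {"dp": [0.045,0,0.35],"angular": [0,0,0],"fingers": 0},
  {"dp": [0.045,0,0.35],"angular": [0,0,0],"fingers": 0},
  {"dp": [0.045,0,0.35],"angular": [0,0,0],"fingers": 0},
])

```text
time: 7.55
tool_pos: [417.9, -274.1, 200.4]
tcp_rot: [179.0, 0.9, -4.0]
ft_force: [1.1, 0.1, 0.9]
finger_gap: 85.5
grip_force: 0.0
```

```bash
python3 - <<'E'
from h import *
np.set_printoptions(precision=3,suppress=True)
s=sense();print(s['tool_pos'],s['tcp_rot'],s['time'],s['ft_force'])
c=cam('wrist');im=snapshot('wrist');cv2.imwrite('pics/w3.png',im)
for l,z in(('rack_grip',162),('rack_bar',148)):
  for r in pinpoint('wrist',l)[:2]:print(l,round(r['conf'],2),np.array(r['at']),atz('wrist',r['at'],z,c))
plan((419,-275,145),(180,0,-7.5))
E
```

```text
[ 417.894 -274.074  200.438] [179.015   0.914  -3.984] 7.55 [1.061 0.12  0.879]
rack_grip 0.74 [317.7 267.5] [ 418.82  -275.362  162.   ]
rack_bar 0.65 [324.3 176.3] [ 462.07  -281.938  148.   ]
rack_bar 0.18 [327.  180.8] [ 459.719 -283.152  148.   ]
dp [ 0.009 -0.001  0.279] ang [0.006 0.005 0.02 ]
```

View pics/w3.png

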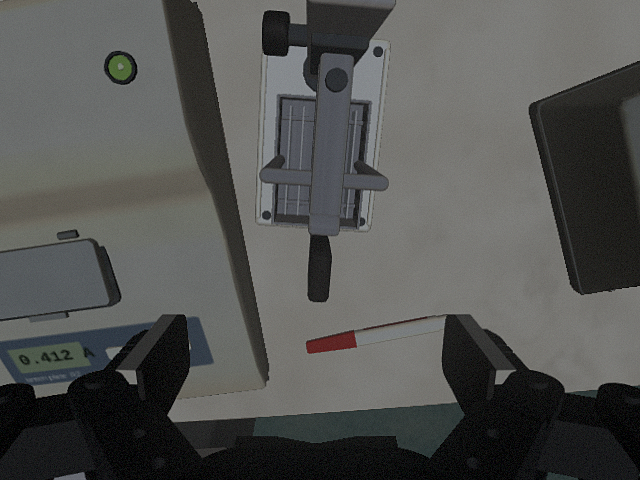

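The view shows the grip centred between the fingers at (318,267), the bar at (325,178) and the retaining finger over it; the steel rack is confirmed. Descending and closing.

Call:
step_arm([
  {"dp": [0.004,0,0.04],"angular": [0.006,0.005,0.02],"fingers": 0},
  {"dp": [0.008,0,0.11],"angular": [0.006,0.005,0.02],"fingers": 0},
  {"dp": [0.008,0,0.18],"angular": [0.006,0.005,0.02],"fingers": 0},
  {"dp": [0.008,0,0.24],"angular": [0.006,0.005,0.02],"fingers": 0},
  {"dp": [0.008,0,0.275],"angular": [0.006,0.005,0.02],"fingers": 0},
  {"dp": [0.008,0,0.275],"angular": [0.006,0.005,0.02],"fingers": 0.4},
  {"dp": [0.008,0,0.275],"angular": [0.006,0.005,0.02],"fingers": 0.6},
  {"dp": [0.008,0,0.275],"angular": [0.006,0.005,0.02],"fingers": 0.75},
], newtons=20)

```text
time: 8.7
tool_pos: [418.7, -275.1, 145.6]
tcp_rot: [-179.9, -0.0, -7.6]
ft_force: [-0.3, -0.8, -0.2]
finger_gap: 31.8
grip_force: 0.0
```

Call:
step_arm([
  {"dp": [0,0,0],"angular": [0,0,0],"fingers": 0.8},
  {"dp": [0,0,0],"angular": [0,0,0],"fingers": 0.84},
  {"dp": [0,0,0],"angular": [0,0,0],"fingers": 0.88},
  {"dp": [0,0,0],"angular": [0,0,0],"fingers": 0.92},
  {"dp": [0,0,0],"angular": [0,0,0],"fingers": 1},
  {"dp": [0,0,0],"angular": [0,0,0],"fingers": 1},
  {"dp": [0,0,0],"angular": [0,0,0],"fingers": 1},
  {"dp": [0,0,0],"angular": [0,0,0],"fingers": 1},
], newtons=30)

```text
time: 9.7
tool_pos: [418.4, -274.9, 145.0]
tcp_rot: [-179.9, 0.0, -7.6]
ft_force: [-0.5, -0.6, 1.9]
finger_gap: 8.7
grip_force: 31.4
```

Call:
step_arm([
  {"dp": [0,0,0],"angular": [0,0,0],"fingers": 1},
  {"dp": [0,0,0],"angular": [0,0,0],"fingers": 1},
  {"dp": [0,0,-0.01],"angular": [0,0,0],"fingers": 1},
  {"dp": [0,0,-0.03],"angular": [0,0,0],"fingers": 1},
  {"dp": [0,0,-0.05],"angular": [0,0,0],"fingers": 1},
  {"dp": [0,0,-0.07],"angular": [0,0,0],"fingers": 1},
  {"dp": [0,0,-0.075],"angular": [0,0,0],"fingers": 1},
  {"dp": [0,0,-0.075],"angular": [0,0,0],"fingers": 1},
], newtons=80)

```text
time: 10.7
tool_pos: [418.4, -274.9, 160.0]
tcp_rot: [-179.9, 0.0, -7.6]
ft_force: [0.5, 0.1, -2.0]
finger_gap: 7.1
grip_force: 81.7
```

```bash
python3 - <<'E'
from h import *
np.set_printoptions(precision=3,suppress=True)
s=sense();print(s['tool_pos'],s['tcp_rot'],s['time'],s['ft_force'],s['wrist_torque'])
c=cam('wrist');im=snapshot('wrist')
for l,z in(('rack_bar',163),('rack_grip',177),('rack',45)):
  for r in pinpoint('wrist',l)[:2]:print(l,round(r['conf'],2),np.array(r['at']),atz('wrist',r['at'],z,c))
for i in range(3):snapshot('wrist');print(sense()['ft_force'],sense()['wrist_torque'])
cv2.imwrite('pics/w4.png',im)
E
```

```text
[ 418.396 -274.88   160.025] [-179.915    0.011   -7.575] 10.7 [ 0.532  0.148 -2.039] [0.01  0.119 0.026]
rack_grip 0.71 [316.8 310.4] [ 420.939 -275.269  177.   ]
[-0.328  0.158 -2.243] [ 0.017  0.087 -0.016]
[-0.013  0.701 -1.501] [ 0.01   0.084 -0.014]
[-0.009 -0.437 -2.244] [ 0.003  0.115 -0.031]
```

View pics/w4.png

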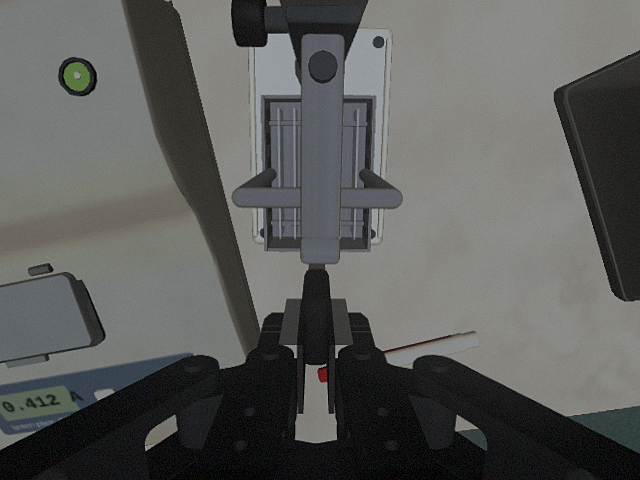

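The rack is held and hangs freely (about 2.1 N), with the bar at (318,197) under the finger. Now feeling upwards for the finger.

Call:
step_arm([
  {"dp": [0,0,-0.005],"angular": [0,0,0],"fingers": 1},
  {"dp": [0,0,-0.01],"angular": [0,0,0],"fingers": 1},
  {"dp": [0,0,-0.015],"angular": [0,0,0],"fingers": 1},
  {"dp": [0,0,-0.0175],"angular": [0,0,0],"fingers": 1},
  {"dp": [0,0,-0.02],"angular": [0,0,0],"fingers": 1},
  {"dp": [0,0,-0.0225],"angular": [0,0,0],"fingers": 1},
  {"dp": [0,0,-0.0225],"angular": [0,0,0],"fingers": 1},
  {"dp": [0,0,-0.0225],"angular": [0,0,0],"fingers": 1},
])

```text
time: 12.05
tool_pos: [418.4, -274.9, 164.4]
tcp_rot: [-179.9, 0.0, -7.6]
ft_force: [1.2, 0.0, -1.8]
finger_gap: 7.1
grip_force: 81.7
```

Call:
step_arm([
  {"dp": [0,0,-0.001],"angular": [0,0,0],"fingers": 1},
  {"dp": [0,0,-0.002],"angular": [0,0,0],"fingers": 1},
  {"dp": [0,0,-0.003],"angular": [0,0,0],"fingers": 1},
  {"dp": [0,0,-0.004],"angular": [0,0,0],"fingers": 1},
  {"dp": [0,0,-0.005],"angular": [0,0,0],"fingers": 1},
  {"dp": [0,0,-0.005],"angular": [0,0,0],"fingers": 1},
  {"dp": [0,0,-0.005],"angular": [0,0,0],"fingers": 1},
  {"dp": [0,0,-0.005],"angular": [0,0,0],"fingers": 1},
])

```text
time: 13.05
tool_pos: [418.3, -274.9, 165.4]
tcp_rot: [-179.9, 0.0, -7.6]
ft_force: [0.6, 0.6, -2.3]
finger_gap: 7.0
grip_force: 81.7
```

Lifted 20.5 mm with no contact so far. Continuing in 1 mm steps.

Call:
step_arm([
  {"dp": [0,0,-0.001],"angular": [0,0,0],"fingers": 1},
  {"dp": [0,0,-0.002],"angular": [0,0,0],"fingers": 1},
  {"dp": [0,0,-0.003],"angular": [0,0,0],"fingers": 1},
  {"dp": [0,0,-0.004],"angular": [0,0,0],"fingers": 1},
  {"dp": [0,0,-0.005],"angular": [0,0,0],"fingers": 1},
  {"dp": [0,0,-0.005],"angular": [0,0,0],"fingers": 1},
  {"dp": [0,0,-0.005],"angular": [0,0,0],"fingers": 1},
  {"dp": [0,0,-0.005],"angular": [0,0,0],"fingers": 1},
])

```text
time: 14.05
tool_pos: [418.3, -274.9, 166.4]
tcp_rot: [-179.9, 0.0, -7.6]
ft_force: [1.2, -0.1, -3.0]
finger_gap: 7.5
grip_force: 81.7
```

Call:
step_arm([
  {"dp": [0,0,-0.001],"angular": [0,0,0],"fingers": 1},
  {"dp": [0,0,-0.002],"angular": [0,0,0],"fingers": 1},
  {"dp": [0,0,-0.003],"angular": [0,0,0],"fingers": 1},
  {"dp": [0,0,-0.004],"angular": [0,0,0],"fingers": 1},
  {"dp": [0,0,-0.004],"angular": [0,0,0],"fingers": 1},
  {"dp": [0,0,-0.004],"angular": [0,0,0],"fingers": 1},
  {"dp": [0,0,-0.004],"angular": [0,0,0],"fingers": 1},
  {"dp": [0,0,-0.004],"angular": [0,0,0],"fingers": 1},
])

```text
time: 15.05
tool_pos: [418.4, -274.9, 167.2]
tcp_rot: [-179.9, 0.0, -7.6]
ft_force: [0.5, -0.1, -2.2]
finger_gap: 7.4
grip_force: 81.7
```

Call:
step_arm([
  {"dp": [0,0,-0.001],"angular": [0,0,0],"fingers": 1},
  {"dp": [0,0,-0.002],"angular": [0,0,0],"fingers": 1},
  {"dp": [0,0,-0.003],"angular": [0,0,0],"fingers": 1},
  {"dp": [0,0,-0.004],"angular": [0,0,0],"fingers": 1},
  {"dp": [0,0,-0.005],"angular": [0,0,0],"fingers": 1},
  {"dp": [0,0,-0.005],"angular": [0,0,0],"fingers": 1},
  {"dp": [0,0,-0.005],"angular": [0,0,0],"fingers": 1},
  {"dp": [0,0,-0.005],"angular": [0,0,0],"fingers": 1},
])

```text
time: 16.05
tool_pos: [418.4, -274.9, 168.2]
tcp_rot: [-179.9, 0.0, -7.6]
ft_force: [-0.5, 0.1, -2.1]
finger_gap: 7.5
grip_force: 81.7
```

Call:
step_arm([
  {"dp": [0,0,-0.001],"angular": [0,0,0],"fingers": 1},
  {"dp": [0,0,-0.002],"angular": [0,0,0],"fingers": 1},
  {"dp": [0,0,-0.003],"angular": [0,0,0],"fingers": 1},
  {"dp": [0,0,-0.004],"angular": [0,0,0],"fingers": 1},
  {"dp": [0,0,-0.004],"angular": [0,0,0],"fingers": 1},
  {"dp": [0,0,-0.004],"angular": [0,0,0],"fingers": 1},
  {"dp": [0,0,-0.004],"angular": [0,0,0],"fingers": 1},
  {"dp": [0,0,-0.004],"angular": [0,0,0],"fingers": 1},
])

```text
time: 17.05
tool_pos: [418.4, -274.8, 169.0]
tcp_rot: [-179.9, 0.0, -7.6]
ft_force: [1.3, -0.7, -5.5]
finger_gap: 7.5
grip_force: 81.4
```

Contact with the finger is at TCP z of about 168.5. I'll lower by 2 mm to mid-gap and draw out slowly.

Call:
step_arm([
  {"dp": [0,0,0.005],"angular": [0,0,0],"fingers": 1},
  {"dp": [0,0,0.0105],"angular": [0,0,0],"fingers": 1},
  {"dp": [0,0,0.0105],"angular": [0,0,0],"fingers": 1},
  {"dp": [-0.01,0,0.0105],"angular": [0,0,0],"fingers": 1},
  {"dp": [-0.025,0,0.0105],"angular": [0,0,0],"fingers": 1},
  {"dp": [-0.04,0,0.0105],"angular": [0,0,0],"fingers": 1},
  {"dp": [-0.05,0,0.0105],"angular": [0,0,0],"fingers": 1},
  {"dp": [-0.05,0,0.0105],"angular": [0,0,0],"fingers": 1},
])

```text
time: 18.05
tool_pos: [408.3, -273.5, 167.0]
tcp_rot: [-179.9, 0.0, -7.6]
ft_force: [0.2, -0.1, -1.9]
finger_gap: 7.2
grip_force: 81.7
```

Call:
step_arm([
  {"dp": [-0.03,0,0],"angular": [0,0,0],"fingers": 1},
  {"dp": [-0.07,0,0],"angular": [0,0,0],"fingers": 1},
  {"dp": [-0.12,0,0],"angular": [0,0,0],"fingers": 1},
  {"dp": [-0.18,0,0],"angular": [0,0,0],"fingers": 1},
  {"dp": [-0.24,0,0],"angular": [0,0,0],"fingers": 1},
  {"dp": [-0.3,0,0],"angular": [0,0,0],"fingers": 1},
  {"dp": [-0.34,0,0],"angular": [0,0,0],"fingers": 1},
  {"dp": [-0.34,0,0],"angular": [0,0,0],"fingers": 1},
])

```text
time: 19.05
tool_pos: [340.6, -264.6, 167.1]
tcp_rot: [-179.9, -0.0, -7.6]
ft_force: [0.7, -0.4, -3.0]
finger_gap: 7.1
grip_force: 81.7
```

```bash
python3 - <<'E'
from h import *
np.set_printoptions(precision=3,suppress=True)
s=sense();print(s['tool_pos'],s['tcp_rot'],s['time'],s['ft_force'])
plan((345,-200,310));plan((380,-30,310))
E
```

```text
[ 340.637 -264.619  167.054] [-179.923   -0.001   -7.607] 19.05 [ 0.697 -0.415 -3.02 ]
dp [-0.021 -0.324 -0.714] ang [0. 0. 0.]
dp [ 0.04  -1.19  -0.713] ang [0. 0. 0.]
```

Call:
step_arm([
  {"dp": [-0.01,0,-0.06],"angular": [0,0,0],"fingers": 1},
  {"dp": [-0.02,0,-0.18],"angular": [0,0,0],"fingers": 1},
  {"dp": [-0.02,0,-0.33],"angular": [0,0,0],"fingers": 1},
  {"dp": [-0.02,-0.03,-0.48],"angular": [0,0,0],"fingers": 1},
  {"dp": [-0.02,-0.1,-0.6],"angular": [0,0,0],"fingers": 1},
  {"dp": [-0.02,-0.2,-0.7],"angular": [0,0,0],"fingers": 1},
  {"dp": [-0.02,-0.32,-0.8],"angular": [0,0,0],"fingers": 1},
  {"dp": [-0.01,-0.44,-0.85],"angular": [0,0,0],"fingers": 1},
])

```text
time: 20.05
tool_pos: [351.2, -176.9, 339.5]
tcp_rot: [-180.0, -0.1, -7.6]
ft_force: [0.5, -0.1, -2.1]
finger_gap: 7.5
grip_force: 81.7
```

```bash
python3 - <<'E'
from h import *
np.set_printoptions(precision=3,suppress=True)
s=sense();print(s['tool_pos'],s['tcp_rot'],s['time'],s['ft_force'])
K,D,Rc,t=cam('wrist');R=Ro.from_euler('xyz',s['tcp_rot'],degrees=True).as_matrix()
A=Rc@R;off=R.T@(-Rc.T@t-s['tool_pos'])
R1=Ro.from_euler('xyz',(179.97,-.02,100.52),degrees=True).as_matrix();p1=np.array([341.65,351.81,327.54])+R1@off
Rw=A@R1.T;c=(K,D,Rw,-Rw@p1)
im=cv2.imread('pics/w1.png');g=cv2.cvtColor(im,6)[250:360,350:490]
cv2.imwrite('pics/t.png',cv2.resize(im[250:360,350:490],None,fx=5,fy=5,interpolation=cv2.INTER_CUBIC))
for q in[(383,267),(475,288),(461,346),(364,332)]:print(atz('wrist',q,46,c))
print(atz('wrist',(413.6,298.9),11,c))
E
```

```text
[ 351.227 -176.852  339.492] [-179.973   -0.122   -7.573] 20.05 [ 0.508 -0.135 -2.087]
[427.667 290.449  46.   ]
[534.953 285.125  46.   ]
[539.276 212.741  46.   ]
[423.824 210.232  46.   ]
[481.018 247.719  11.   ]
```

View pics/t.png

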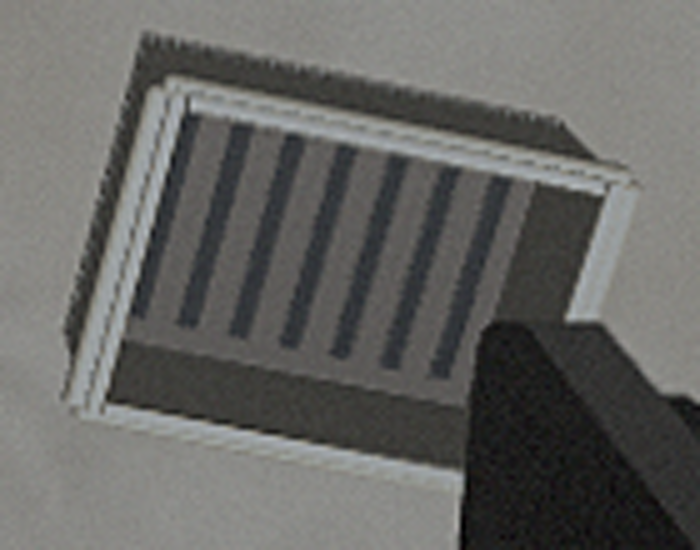

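The crop shows the trough's rim with inner corners at (190,100), (605,190) and (105,405), and the floor ribs inside. My earlier mask had included the shadow.

```bash
python3 - <<'E'
from h import *
np.set_printoptions(precision=3,suppress=True)
s=sense()
K,D,Rc,t=cam('wrist');R=Ro.from_euler('xyz',s['tcp_rot'],degrees=True).as_matrix()
A=Rc@R;off=R.T@(-Rc.T@t-s['tool_pos'])
R1=Ro.from_euler('xyz',(179.97,-.02,100.52),degrees=True).as_matrix();p1=np.array([341.65,351.81,327.54])+R1@off
Rw=A@R1.T;c=(K,D,Rw,-Rw@p1)
P=[atz('wrist',(x/5+349.6,y/5+249.6),46,c)[:2] for x,y in[(190,100),(605,190),(105,405),(460,470)]]
TL,TR,BL,B=P;print(P,np.linalg.norm(TR-TL),np.linalg.norm(BL-TL))
for v in(TR-TL,B-BL,TL-BL):print(np.degrees(np.arctan2(v[1],v[0])))
print('centre',(TR+BL)/2)
plan((430,0,340),(180,0,-2));plan((430,150,340),(180,0,-2))
E
```

```text
[array([433.32 , 288.446]), array([529.896, 284.692]), array([430.892, 213.314]), array([515.921, 211.78 ])] 96.6493030184387 75.1714225611098
-2.226081087349933
-1.0335367326555966
88.1497251661829
centre [480.394 249.003]
dp [ 0.274 -0.928 -0.002] ang [-0.    -0.001 -0.031]
dp [ 0.175 -1.672 -0.001] ang [-0.    -0.001 -0.031]
```

Call:
step_arm([
  {"dp": [0.03,-0.08,0],"angular": [0,0,0],"fingers": 1},
  {"dp": [0.07,-0.22,0],"angular": [0,0,0],"fingers": 1},
  {"dp": [0.11,-0.37,0],"angular": [0,0,-0.01],"fingers": 1},
  {"dp": [0.15,-0.52,0],"angular": [0,0,-0.02],"fingers": 1},
  {"dp": [0.19,-0.66,0],"angular": [0,0,-0.032],"fingers": 1},
  {"dp": [0.22,-0.79,0],"angular": [0,0,-0.032],"fingers": 1},
  {"dp": [0.25,-0.9,0],"angular": [0,0,-0.032],"fingers": 1},
  {"dp": [0.27,-1,0],"angular": [0,0,-0.032],"fingers": 1},
])

```text
time: 21.05
tool_pos: [431.1, 14.8, 338.4]
tcp_rot: [-179.9, -0.0, -1.8]
ft_force: [-0.4, -0.1, -2.9]
finger_gap: 7.0
grip_force: 81.7
```

Call:
step_arm([
  {"dp": [0.0,-0.1,0],"angular": [0,0,0],"fingers": 1},
  {"dp": [0.0,-0.22,0],"angular": [0,0,0],"fingers": 1},
  {"dp": [0.0,-0.34,0],"angular": [0,0,0],"fingers": 1},
  {"dp": [0.0,-0.46,0],"angular": [0,0,0],"fingers": 1},
  {"dp": [0.0,-0.56,0],"angular": [0,0,0],"fingers": 1},
  {"dp": [0.0,-0.62,0],"angular": [0,0,0],"fingers": 1},
  {"dp": [0.0,-0.65,0],"angular": [0,0,0],"fingers": 1},
  {"dp": [0.0,-0.65,0],"angular": [0,0,0],"fingers": 1},
])

```text
time: 22.05
tool_pos: [434.7, 143.7, 337.7]
tcp_rot: [-179.9, 0.0, -1.8]
ft_force: [0.2, 0.9, -2.2]
finger_gap: 7.4
grip_force: 81.7
```

```bash
python3 - <<'E'
from h import *
np.set_printoptions(precision=3,suppress=True)
s=sense();print(s['tool_pos'],s['tcp_rot'],s['time'],s['ft_force'],s['joint_pos'])
c=cam('wrist');im=snapshot('wrist')
for l,z in(('trough_floor',11),('trough',0)):
  for r in pinpoint('wrist',l)[:2]:print(l,round(r['conf'],2),np.array(r['at']),atz('wrist',r['at'],z,c))
cv2.imwrite('pics/w5f.png',im)
Rz=Ro.from_euler('z',-1.8,degrees=True)
def dr(L,col):cv2.polylines(im,[proj('wrist',L,c).astype(int).reshape(-1,1,2)],True,col,1,cv2.LINE_AA)
dr([Rz.apply(p)+[480.4,249,0] for p in[(49,36,46),(49,-36,46),(-49,-36,46),(-49,36,46)]],(0,0,255))
T=s['tool_pos'];Rt=Ro.from_euler('z',s['tcp_rot'][2],degrees=True)
zb=T[2]-145-0+30
for h in(0,34):dr([Rt.apply(p)+[T[0],T[1],zb+h] for p in[(42.5+45,32,0),(42.5+45,-32,0),(42.5-45,-32,0),(42.5-45,32,0)]],(0,255,0))
dr([Rt.apply(p)+[T[0],T[1],zb+118] for p in[(42.5,29,0),(42.5,-29,0)]],(0,255,255))
cv2.imwrite('pics/w5.png',cv2.resize(im,(800,600)))
E
```

```text
[434.74  143.679 337.737] [-179.919    0.008   -1.797] 22.05 [ 0.247  0.873 -2.208] [ 11.799 -15.627  93.805   0.082 101.81  103.613]
trough_floor 0.75 [221.8 151.7] [483.722 249.136  11.   ]
trough_floor 0.45 [151.  311.5] [291.781 356.019  11.   ]
trough 0.67 [222.9 154.6] [479.987 250.539   0.   ]
```

View pics/w5.png

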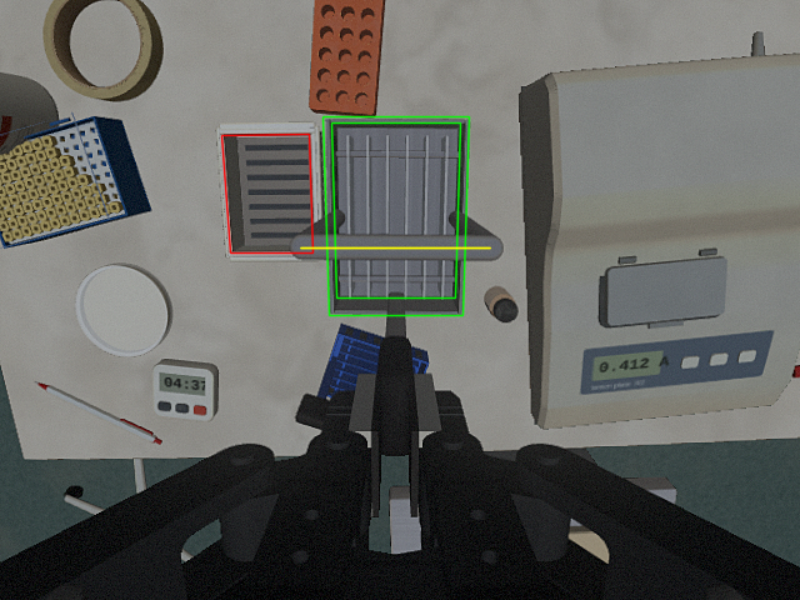

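The overlay agrees with the picture: the red trough-interior outline sits at (228–313, 135–254) and the green tray outline on the tray. Moving above the trough.

```bash
python3 - <<'E'
from h import *
plan((438,250.2,337),(180,0,-1.8));plan((438,250.2,190),(180,0,-1.8))
E
```

```text
dp [-0.0009 -0.5352  0.0039] ang [-0.0004  0.     -0.0003]
dp [-0.0008 -0.5341  0.7389] ang [-0.0004  0.     -0.0003]
```

Call:
step_arm([
  {"dp": [0,-0.12,0],"angular": [0,0,0],"fingers": 1},
  {"dp": [0,-0.26,0],"angular": [0,0,0],"fingers": 1},
  {"dp": [0,-0.39,0.04],"angular": [0,0,0],"fingers": 1},
  {"dp": [0,-0.49,0.16],"angular": [0,0,0],"fingers": 1},
  {"dp": [0,-0.534,0.34],"angular": [0,0,0],"fingers": 1},
  {"dp": [0,-0.534,0.54],"angular": [0,0,0],"fingers": 1},
  {"dp": [0,-0.534,0.7],"angular": [0,0,0],"fingers": 1},
  {"dp": [0,-0.534,0.74],"angular": [0,0,0],"fingers": 1},
])

```text
time: 23.2
tool_pos: [436.7, 249.6, 187.2]
tcp_rot: [180.0, 0.2, -1.9]
ft_force: [0.5, -0.2, -1.4]
finger_gap: 6.8
grip_force: 81.7
```

```bash
python3 - <<'E'
from h import *
np.set_printoptions(precision=3,suppress=True)
snapshot('wrist');s=sense();print(s['tool_pos'],s['tcp_rot'],s['time'],s['ft_force'])
c=cam('wrist');im=snapshot('wrist')
Rz=Ro.from_euler('z',-1.8,degrees=True)
S=3
def dr(L,col):
  q=(proj('wrist',L,c)-[190,20]+.5)*S;cv2.polylines(big,[q.astype(int).reshape(-1,1,2)],True,col,1,cv2.LINE_AA)
big=cv2.resize(im[20:220,190:450],None,fx=S,fy=S,interpolation=cv2.INTER_CUBIC)
dr([Rz.apply(p)+[480.4,249,0] for p in[(49,36,46),(49,-36,46),(-49,-36,46),(-49,36,46)]],(0,0,255))
T=s['tool_pos'];Rt=Ro.from_euler('z',s['tcp_rot'][2],degrees=True);zb=T[2]-115
dr([Rt.apply(p)+[T[0],T[1],zb+34] for p in[(87.5,32,0),(87.5,-32,0),(-2.5,-32,0),(-2.5,32,0)]],(0,255,0))
cv2.imwrite('pics/w6.png',big)
plan((438,250.2,150),(180,0,-1.8))
E
```

```text
[437.123 249.814 187.775] [-179.997    0.18    -1.853] 23.25 [-0.372 -0.497 -1.98 ]
dp [0.001 0.    0.197] ang [-0.  0. -0.]
```

View pics/w6.png

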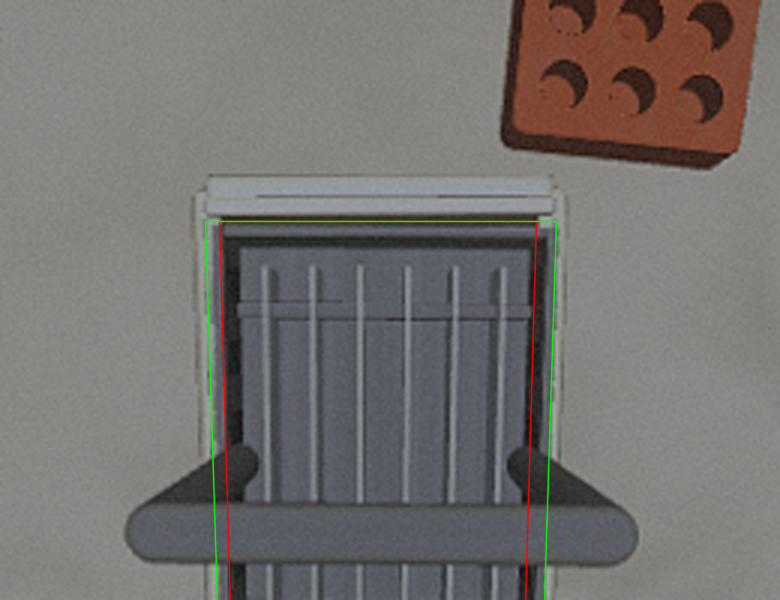

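The tray is centred sideways: rim edges at 197 and 565, tray at 208–553. At the far end the gap suggests about 1.5 mm more in +x. Lowering with that correction.

Call:
step_arm([
  {"dp": [0.008,0,0],"angular": [0,0,0],"fingers": 1},
  {"dp": [0.008,0,0.03],"angular": [0,0,0],"fingers": 1},
  {"dp": [0.008,0,0.07],"angular": [0,0,0],"fingers": 1},
  {"dp": [0.008,0,0.11],"angular": [0,0,0],"fingers": 1},
  {"dp": [0.008,0,0.15],"angular": [0,0,0],"fingers": 1},
  {"dp": [0.008,0,0.18],"angular": [0,0,0],"fingers": 1},
  {"dp": [0.008,0,0.2],"angular": [0,0,0],"fingers": 1},
  {"dp": [0.008,0,0.2],"angular": [0,0,0],"fingers": 1},
])

```text
time: 24.3
tool_pos: [439.4, 250.6, 149.4]
tcp_rot: [-179.9, 0.0, -1.8]
ft_force: [-1.2, -0.2, -1.6]
finger_gap: 7.5
grip_force: 81.7
```

Call:
step_arm([
  {"dp": [0,0,0.015],"angular": [0,0,0],"fingers": 1},
  {"dp": [0,0,0.03],"angular": [0,0,0],"fingers": 1},
  {"dp": [0,0,0.045],"angular": [0,0,0],"fingers": 1},
  {"dp": [0,0,0.06],"angular": [0,0,0],"fingers": 1},
  {"dp": [0,0,0.075],"angular": [0,0,0],"fingers": 1},
  {"dp": [0,0,0.09],"angular": [0,0,0],"fingers": 1},
  {"dp": [0,0,0.1],"angular": [0,0,0],"fingers": 1},
  {"dp": [0,0,0.1],"angular": [0,0,0],"fingers": 1},
])

```text
time: 25.3
tool_pos: [439.5, 250.7, 129.5]
tcp_rot: [-179.9, 0.0, -1.8]
ft_force: [-0.0, -0.3, -0.8]
finger_gap: 7.1
grip_force: 81.7
```

Call:
step_arm([
  {"dp": [0,0,0.003],"angular": [0,0,0],"fingers": 1},
  {"dp": [0,0,0.006],"angular": [0,0,0],"fingers": 1},
  {"dp": [0,0,0.009],"angular": [0,0,0],"fingers": 1},
  {"dp": [0,0,0.012],"angular": [0,0,0],"fingers": 1},
  {"dp": [0,0,0.015],"angular": [0,0,0],"fingers": 1},
  {"dp": [0,0,0.018],"angular": [0,0,0],"fingers": 1},
  {"dp": [0,0,0.018],"angular": [0,0,0],"fingers": 1},
  {"dp": [0,0,0.018],"angular": [0,0,0],"fingers": 1},
])

```text
time: 26.3
tool_pos: [439.7, 250.8, 126.3]
tcp_rot: [-179.9, 0.0, -1.8]
ft_force: [-0.6, -0.7, -0.6]
finger_gap: 7.0
grip_force: 81.8
```

Call:
step_arm([
  {"dp": [0,0,0.002],"angular": [0,0,0],"fingers": 1},
  {"dp": [0,0,0.004],"angular": [0,0,0],"fingers": 1},
  {"dp": [0,0,0.006],"angular": [0,0,0],"fingers": 1},
  {"dp": [0,0,0.007],"angular": [0,0,0],"fingers": 1},
  {"dp": [0,0,0.007],"angular": [0,0,0],"fingers": 1},
  {"dp": [0,0,0.007],"angular": [0,0,0],"fingers": 1},
  {"dp": [0,0,0.007],"angular": [0,0,0],"fingers": 1},
  {"dp": [0,0,0.007],"angular": [0,0,0],"fingers": 1},
])

```text
time: 27.3
tool_pos: [439.6, 250.8, 124.8]
tcp_rot: [-179.9, 0.0, -1.8]
ft_force: [-2.8, -1.1, 2.8]
finger_gap: 7.1
grip_force: 82.2
```

Call:
step_arm([
  {"dp": [-0.001,0,-0.002],"angular": [0,0,0],"fingers": 1},
  {"dp": [-0.003,0,-0.004],"angular": [0,0,0],"fingers": 1},
  {"dp": [-0.005,0,-0.004],"angular": [0,0,0],"fingers": 1},
  {"dp": [-0.005,0,-0.004],"angular": [0,0,0],"fingers": 1},
  {"dp": [-0.005,0,-0.004],"angular": [0,0,0],"fingers": 1},
  {"dp": [-0.005,0,-0.004],"angular": [0,0,0],"fingers": 1},
  {"dp": [-0.005,0,-0.004],"angular": [0,0,0],"fingers": 1},
  {"dp": [-0.005,0,-0.004],"angular": [0,0,0],"fingers": 1},
])

```text
time: 28.3
tool_pos: [438.7, 250.8, 125.6]
tcp_rot: [-179.9, 0.0, -1.8]
ft_force: [0.2, -0.6, -0.5]
finger_gap: 7.2
grip_force: 82.0
```

Side force is gone and the floor carries most of the weight. Releasing gently.

Call:
step_arm([
  {"dp": [0,0,0],"angular": [0,0,0],"fingers": 1},
  {"dp": [0,0,0],"angular": [0,0,0],"fingers": 0.85},
  {"dp": [0,0,0],"angular": [0,0,0],"fingers": 0.75},
  {"dp": [0,0,0],"angular": [0,0,0],"fingers": 0.6},
  {"dp": [0,0,0],"angular": [0,0,0],"fingers": 0.5},
  {"dp": [0,0,0],"angular": [0,0,0],"fingers": 0.4},
  {"dp": [0,0,0],"angular": [0,0,0],"fingers": 0.4},
  {"dp": [0,0,0],"angular": [0,0,0],"fingers": 0.4},
], newtons=20)

```text
time: 29.3
tool_pos: [438.6, 250.8, 125.6]
tcp_rot: [-179.9, 0.0, -1.8]
ft_force: [0.1, -1.0, -0.1]
finger_gap: 51.0
grip_force: 0.0
```

Call:
step_arm([
  {"dp": [0,0,-0.05],"angular": [0,0,0],"fingers": 0.4},
  {"dp": [0,0,-0.12],"angular": [0,0,0],"fingers": 0.4},
  {"dp": [0,0,-0.22],"angular": [0,0,0],"fingers": 0.4},
  {"dp": [0,0,-0.32],"angular": [0,0,0],"fingers": 0.4},
  {"dp": [0,0,-0.45],"angular": [0,0,0],"fingers": 0.4},
  {"dp": [0,0,-0.6],"angular": [0,0,0],"fingers": 0.4},
  {"dp": [0,0,-0.7],"angular": [0,0,0],"fingers": 0.4},
  {"dp": [0,0,-0.7],"angular": [0,0,0],"fingers": 0.4},
])

```text
time: 30.3
tool_pos: [439.7, 251.1, 268.0]
tcp_rot: [-179.8, -0.2, -1.8]
ft_force: [0.6, -0.5, -0.4]
finger_gap: 50.9
grip_force: 0.0
```

```bash
python3 - <<'E'
from h import *
np.set_printoptions(precision=1,suppress=True)
s=sense();print(s['tool_pos'],s['time'],s['ft_force'],s['finger_gap'])
c=cam('wrist');im=snapshot('wrist')
for l,z in(('rack_bar',128),('rack_grip',142),('rack',10),('trough',0)):
  for r in pinpoint('wrist',l)[:2]:print(l,round(r['conf'],2),np.array(r['at']),atz('wrist',r['at'],z,c))
Rz=Ro.from_euler('z',-1.8,degrees=True)
def dr(L,col):cv2.polylines(im,[proj('wrist',[Rz.apply(p)+[480.4,249,0] for p in L],c).astype(int).reshape(-1,1,2)],True,col,1,cv2.LINE_AA)
dr([(45,32,44),(45,-32,44),(-45,-32,44),(-45,32,44)],(0,255,0));dr([(0,29,128),(0,-29,128)],(0,255,255));dr([(-55,-5,160),(-55,5,160),(-29,5,160),(-29,-5,160)],(0,0,255))
cv2.imwrite('pics/w7.png',cv2.resize(im[:400],(800,500)))
E
```

```text
[439.7 251.1 268. ] 30.3 [ 0.6 -0.5 -0.4] 50.897166630878914
rack_bar 0.91 [319.5 168.7] [482.1 247.9 128. ]
rack_grip 0.84 [318.  230.5] [440.7 250.3 142. ]
rack_grip 0.84 [375.5 371. ] [328.9 209.5 142. ]
rack 0.94 [393.8 316.7] [313.8 172.6  10. ]
rack 0.8 [318.4 159.6] [481.5 248.5  10. ]
```

View pics/w7.png

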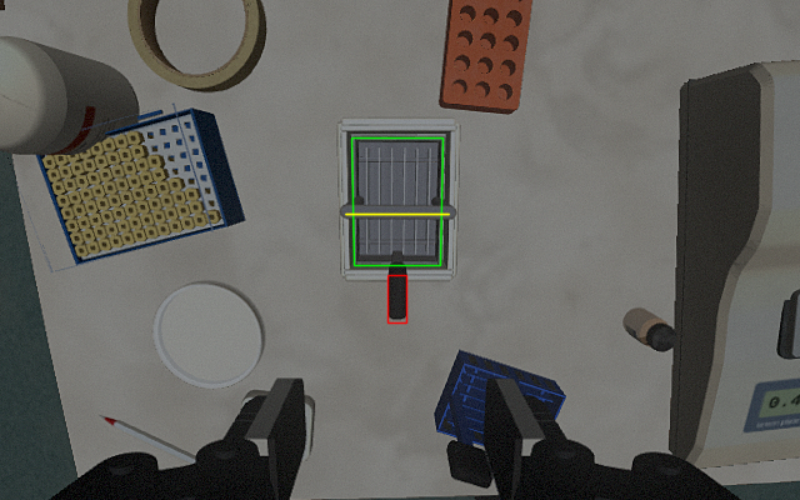

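The rack stands level inside the trough: the tray at (352–442, 137–265) lies within the rim, and the bar at (398,212) and grip at (397,290) are where expected. The gripper is clear.

```bash
python3 -c "
from bench import *
print(hand_in())"
```

```text
the job is handed in; nothing more can be done
None
```

The rack is off the hook and standing in the trough on its floor grid, within about 2 mm of the middle by the last camera view. I let go, moved the gripper clear and handed the job in at about 31 s of robot time. The hand-in returned no verdict.

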